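# Counter-hold the hidden bolt head behind the junction-box bracket

### The arm

A 6-joint arm with a two-finger parallel gripper is mounted at the origin on the work surface. World frame = base frame: x ahead of the robot, y to its left, z up, the work surface at z = 0. Lengths are in mm, angles in rad, forces in N, time in s.
With the tool pointing down it reaches from about 300 to 775 mm from the base axis. Payload 14.6 kg.
Tool frame: the origin (TCP) lies on the centre line of the jaws, within the pads' length; the fingertips stand manip.finger_overhang ahead of it and the grasp point (between the pads) lies 11 mm behind it (manip.finger_overhang is the distance from the TCP to the fingertips, in mm); y points along the fingers, x is the direction in which the jaws open and shut, and the axes are right-handed (so a half turn about y gives the same grasp; the last joint's range is limited). The gripper opens to 94 mm and grips with 3 to 60 N. Pads are 16 mm wide; open, the fingers measure 119 mm over their backs; the gripper's body (75 mm by 177 mm) begins 78 mm behind the grasp point.
Start: joints at [1.04, 0.3, 1.521, -0, 1.321, -0.067], TCP at [246.038, 491.889, 213.446] pointing down, gripper open.
Joint ranges: [-3.03, 3.03], [-0.79, 2.21], [0.23, 2.52], [-1.04, 4.18], [0, 3.07], [-2.55, 2.55]. Speed limits (rad/s): [2.22, 2.22, 2.57, 3.14, 3.14, 3.14].

### API

Orientations are given as [roll, pitch, yaw] about the fixed x, y, z axes, in that order (R = Rz(yaw) Ry(pitch) Rx(roll)).
In Python, from cell import monitor, viewer, ticket, manip gives the robot as it stands.
- The arm moves only by the shell command python3 -m jog 'ROWS' [FORCE]. ROWS is JSON, a list of rows, each an object of numbers: "grip": the finger opening in cm, from 0 to 9.4; "dx", "dy", "dz": the shift along the tool's x, y, z in cm; "spin": the turn about the tool's y in degrees. In form: [{"grip": .., "dx": .., "dy": .., "dz": .., "spin": ..}, ...]. A call has 1 to 20 rows; each row is the pose to reach, as a shift and turn from the pose commanded when the call began, along the tool's axes at that moment; what a row does not reach only later rows make up. A row lasts 1/8 s, in which the tool goes at most 62.5 mm and 10.7 degrees, less where a joint would pass 70% of its speed; a pose out of reach is approached as far as the arm can. A call with a gripper value outside its range is refused whole. The fingers move at their own pace and stop on an object; FORCE is the grip in N (left out, the last holds). Time passes only in rows, so rows that repeat a pose let the fingers close. It gives the time, the measured TCP pose, the force and the opening at its end, in the units of the state.
- monitor.read_state(): the state, without advancing time (a new reading comes with each control period).
- viewer.camera(name): name is "scene" or "top"; returns a dict with "color" (400x640x3 uint8, red, green, blue), "vertical_fov" (degrees; the focal length in pixels is half the picture's height over the tangent of half this angle, whatever the lens; pixels are square), "cx", "cy" (the principal point, pixels), "k1" (the pictures are not rectified: a ray, as slopes to the right and down, at radius r is drawn at 1 + k1 r^2 times it, then the intrinsics apply), "rvec" (rotation vector, rad) and "tvec" (3), from world to camera coordinates, as OpenCV has them. Camera axes: x right, y down, z forward; pixel columns grow to the right and rows downward; lengths in mm; the calibration is good to about 2 mm. A picture is of the moment at which its call begins. There is no depth.
- ticket.sign_off(): hands the job in, once; it reports no verdict.
The state is a dict: "clock": time; "joints": joint angles; "qd": joint speeds; "effort": joint torques, N m; "eef_pos": TCP position; "eef_rot": TCP orientation; "wrist_force": force on the tool from outside, world axes, zero at the start; "moment": the same for the moment, N m; "finger_gap": finger opening in mm.
Only numpy, scipy, OpenCV 4.12 (cv2) and the standard library are available. Lean on these libraries where they do the work, as an engineer would, in place of code of your own. Each camera call takes 0.05 s, during which the arm holds its last target. There are 200 camera calls.

### The job

A slow nut driver is turning the nut on the front of the grey bracket, but the whole bolt is turning with it. Reach down into the narrow gap between the bracket and the white junction box, grip the brass hexagonal bolt head firmly between the fingers where it now stands, and only then draw it in your grip towards the bracket until you feel its flange seat fully home. Finish holding it there, gripped so that it no longer turns, without letting go, and leave the other things on the desk where they are.

Things in the scene. Friction and masses are not known exactly. Their poses are not given: they have to be found in the camera images.
- bracket: Fixed bracket unit. Origin: underside of its base, below the rear face of the upright grey plate; +x from plate to junction box, +y along the plate, +z up. Base 250 x 100 mm (x -120 to 130), 8 thick. Plate 6 thick, 100 wide, top at z 110. The gap behind it (x 0 to 58 mm) is open at the top and both ends. The bolt lies along x at y 0, z 75 mm, through the plate; its head is in the gap.
- box_top (a point): Centre of the top of the fixed white junction box that closes the gap at the back: 68 mm (bracket x 58 to 126) by 100 mm, top 88 mm above the desk, a black cable gland on each end (out to y +-72 mm, z 34 to 56).
- driver_top (a point): Top of the fixed blue nut driver in its black clamp, in front of the plate (bracket x -112 to -40 mm, 50 mm wide, up to z 96 mm).
- bolt_head: Bolt head in the gap: steel flange 34 mm in diameter, 5 mm thick, on the plate side, then a brass hexagon 24 mm across flats (27.7 across corners), 24 mm long along the bolt, small red mark on its end. Origin: on the bolt axis, on the flange face that meets the plate. x along the bolt, away from the plate (as bracket x); it turns about x.
- head_mid (a point): Point on the bolt axis in the middle of the brass hexagon, 17 mm from the flange face, 75 mm above the desk: the place to grip.
- bolt_travel (a joint): How far (m) the bolt stands backed out from the plate along the bracket's +x: 0 = flange fully seated on the plate (rigid stop), at most 0.016. Slides with about 2 N of friction and stays where it is left.
- bolt_turn (a joint): Turn (rad) of the bolt about the bracket +x axis. At 0 two opposite flats face bracket +y and -y (again every 1.047 rad). The driver turns it slowly, about +0.025 rad/s, with 0.04 N m. A firm grip across y pulls the nearest flats square to the fingers, which can take a few seconds, and then stops it.
- washer_tin: Bystander: open aluminium tin of washers, 60 mm in diameter, 32 mm high, loose, beside the bracket. Origin: centre of underside.
- screwdriver: Bystander: loose screwdriver lying beside the bracket. Origin: below its middle.
- spanner: Bystander: loose steel spanner lying on the desk. Origin: below its middle.
- mouse: Bystander: black computer mouse 105 x 60 x 26 mm, loose. Origin: centre of underside.
- tester: Bystander: blue handheld tester 200 x 75 x 38 mm, loose. Origin: centre of underside.
- mug: Bystander: white mug 80 mm in diameter, 90 mm high, loose. Origin: centre of underside.

How it is judged (in metres and radians):
On the way, in this order (a step that is already met when the one before it is completed fails the run):
1. the bolt head is gripped between the fingers while it still stands off the plate (contact force between bolt_head and the fingers above 3 N and y of the grasp point in the frame of bracket between -0.012 and 0.012 m and z of the grasp point in the frame of bracket between 0.05 and 0.099 m and value of joint bolt_travel above 0.004 m), for 0.2 s.
2. the gripped bolt head is drawn home against the plate (contact force between bolt_head and the fingers above 3 N and y of the grasp point in the frame of bracket between -0.012 and 0.012 m and z of the grasp point in the frame of bracket between 0.05 and 0.099 m and value of joint bolt_travel below 0.0015 m), for 0.2 s.
At the end, for the whole second after the job is handed in: The fingers still grip the head (over 3 N; grasp point within 12 mm sideways of the bolt axis, 25 mm below to 24 mm above it); flange seated (backed out under 1.5 mm); not turning (under 0.008 rad/s); every loose bystander within 30 mm of its start (all of step 2 and velocity of joint bolt_turn between -0.008 and 0.008 rad/s and distance of each of washer_tin, screwdriver, spanner, mouse, tester, mug from where it was at the start of the episode below 0.03 m); the arm keeps its last pose, push and grip.
It fails at once if a loose bystander is disturbed (moved over 30 mm) (distance of any of washer_tin, screwdriver, spanner, mouse, tester, mug from where it was at the start of the episode above 0.03 m).
It also fails if it takes over 35 s, if anything falls off the work surface, if the arm or the gripper's body presses on something with over 40 N, if the wrist force passes 120 N, or if a joint passes its speed limit or range.

## Working session

There is one attempt and no reset: what is moved stays moved. The work goes in short steps, Python scripts to look and compute and a shell command to move; the robot and the scene stay as the last step left them, time stands still between calls to the robot, and variables do not carry over. Pictures are saved under pics/ and viewed, about 8 in all and at most 12, crops included, and the job is handed in when it is done.

```bash
mkdir -p pics
cat > h.py <<'E'
import numpy as np,cv2
from cell import monitor,viewer,ticket,manip
def K(c):
    h,w=c["color"].shape[:2];f=h/2/np.tan(np.radians(c["vertical_fov"])/2)
    return np.array([[f,0,c["cx"]],[0,f,c["cy"]],[0,0,1.]]),np.array([c["k1"],0,0,0,0.])
def ray(c,uv):
    k,d=K(c);R=cv2.Rodrigues(np.array(c["rvec"],float))[0];t=np.array(c["tvec"],float)
    p=cv2.undistortPoints(np.array(uv,float).reshape(-1,1,2),k,d).reshape(-1,2)
    v=np.c_[p,np.ones(len(p))]@R
    return -R.T@t,v/np.linalg.norm(v,axis=1)[:,None]
def plane(c,uv,z):
    o,v=ray(c,uv);return o+v*((z-o[2])/v[:,2])[:,None]
def tri(c1,u1,c2,u2):
    o1,a=ray(c1,u1);o2,b=ray(c2,u2);out=[]
    for p,q in zip(a,b):
        s=np.linalg.lstsq(np.c_[p,-q],o2-o1,rcond=None)[0]
        x,y=o1+s[0]*p,o2+s[1]*q;out.append(np.r_[(x+y)/2,np.linalg.norm(x-y)])
    return np.array(out)
def proj(c,P):
    k,d=K(c);return cv2.projectPoints(np.array(P,float).reshape(-1,1,3),np.array(c["rvec"],float),np.array(c["tvec"],float),k,d)[0].reshape(-1,2)
E
python3 - <<'E'
from h import *
import pickle
s=monitor.read_state();print(s, manip.finger_overhang)
for n in("scene","top"):
    c=viewer.camera(n);cv2.imwrite(f"pics/{n}0.png",c["color"][:,:,::-1]);pickle.dump(c,open(n+"0.pkl","wb"))
    print(n,{k:v for k,v in c.items() if k!="color"},ray(c,[[320,200]])[0])
E
```

```text
{'clock': 0.0, 'joints': array([ 1.04039657e+00,  3.00446759e-01,  1.52153303e+00, -2.04201886e-05,
        1.32069642e+00, -6.66052028e-02]), 'qd': array([ 0.0003012 ,  0.00097741, -0.00012258, -0.00124526,  0.00113478,
       -0.00151463]), 'effort': array([-2.29841258e-03, -5.31817245e+01, -3.52729583e+01,  7.07413908e-02,
        2.44004151e-02, -5.02975786e-05]), 'eef_pos': array([245.93132062, 491.69219384, 212.92000405]), 'eef_rot': array([-1.57074395e+00,  1.08246615e-03,  1.10700687e+00]), 'wrist_force': array([ 0.06604306, -0.83228951, -0.2704762 ]), 'moment': array([0.00092252, 0.02565356, 0.02993526]), 'finger_gap': 93.98158697625661} 8.0
scene {'vertical_fov': 56.02201341204224, 'cx': 328.9877370568493, 'cy': 198.3657668954619, 'k1': -0.024189415291993765, 'rvec': array([ 2.40446125,  0.78535087, -0.27647577]), 'tvec': array([-417.65323931, -189.1135953 , 1427.92098482])} [ 940.8044515  -546.5401194  1032.15183041]
top {'vertical_fov': 53.94068813477654, 'cx': 323.20922200488496, 'cy': 199.2976025660641, 'k1': 0.019474652615374517, 'rvec': array([ 2.20183995, -2.14274051,  0.09961782]), 'tvec': array([ -10.85814065,  498.99714757, 1289.90913911])} [ 376.36123831   -1.56875208 1330.91374513]
```

View pics/scene0.png

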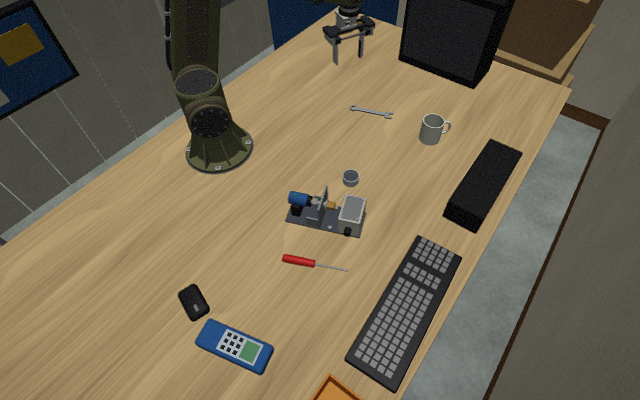

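View pics/top0.png

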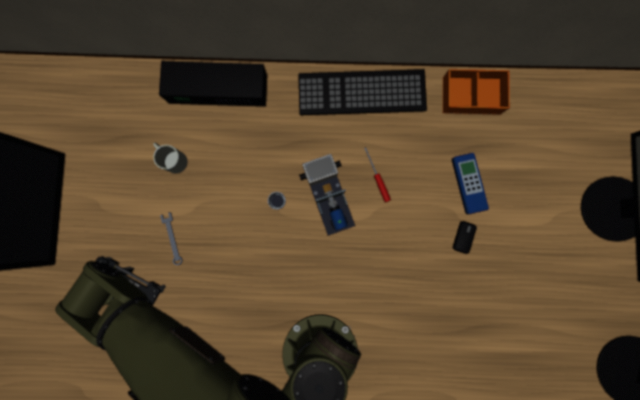

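The scene view shows the bracket unit at about (327,210). The top view shows it at about (326,194), with the plate-to-box axis pointing up-image (world +x). I'll enlarge both.

Run:
```python
from h import *
a=cv2.imread("pics/scene0.png")[175:245,278:378];b=cv2.imread("pics/top0.png")[145:240,275:375]
a=cv2.resize(a,None,fx=8,fy=8,interpolation=cv2.INTER_CUBIC);cv2.imwrite("pics/s1.png",a)
b=cv2.resize(b,None,fx=6,fy=6,interpolation=cv2.INTER_CUBIC);cv2.imwrite("pics/t1.png",cv2.convertScaleAbs(b,alpha=1.5))
```

```text
(no output)
```

View pics/s1.png

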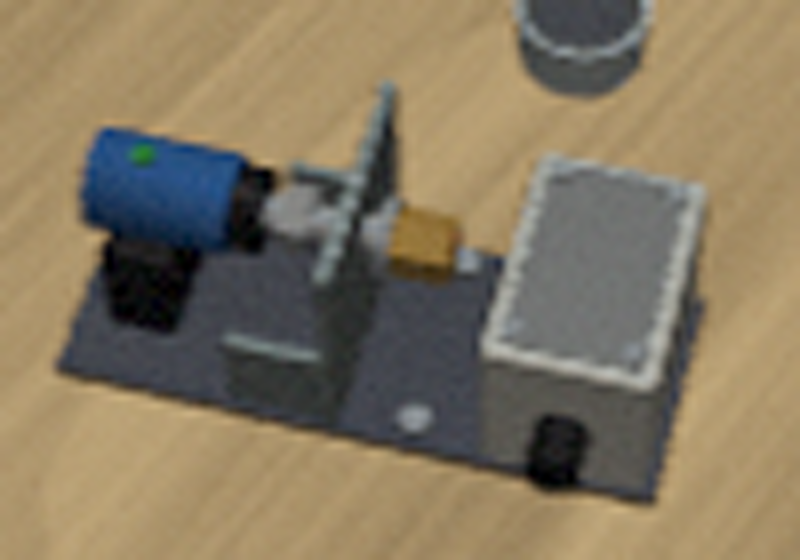

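View pics/t1.png

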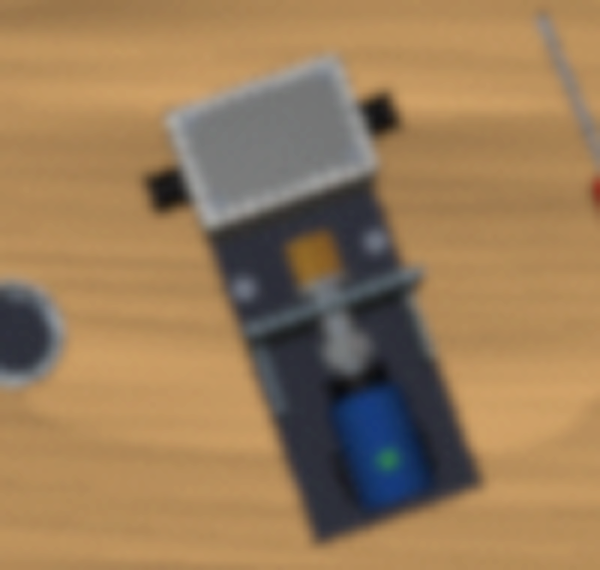

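Run:
```python
from h import *
import pickle
S=pickle.load(open("scene0.pkl","rb"));T=pickle.load(open("top0.pkl","rb"))
f=lambda L,o,s:(np.array(L,float)+.5)/s-.5+np.array(o)
sb=f([(550,158),(703,188),(650,388),(485,355)],(278,175),8);tb=f([(210,228),(168,118),(335,58),(377,165)],(275,145),6)
B=tri(S,sb,T,tb);print("box",B.round(1))
P=tri(S,f([(390,85),(320,280)],(278,175),8),T,f([(250,330),(420,275)],(275,145),6));print("plate",P.round(1))
print("base",plane(T,f([(320,542),(480,485)],(275,145),6),8).round(1),plane(S,f([(60,370),(655,500)],(278,175),8),8).round(1))
ex=(B[1]+B[2]-B[0]-B[3])[:2];ey=(B[0]+B[1]-B[2]-B[3])[:2];print("yaw box x,y",np.arctan2(ex[1],ex[0]),np.arctan2(-ey[0],ey[1]),"len",np.linalg.norm(ex)/2,np.linalg.norm(ey)/2)
cen=B[:,:3].mean(0);print("centre",cen)
def brass(c,x0,x1,y0,y1):
    h=cv2.cvtColor(c["color"],cv2.COLOR_RGB2HSV);m=cv2.inRange(h,(8,160,60),(28,255,255));z=np.zeros_like(m);z[y0:y1,x0:x1]=m[y0:y1,x0:x1]
    n,l,st,ce=cv2.connectedComponentsWithStats(z);i=1+st[1:,4].argmax();print(st[i],ce[i]);return np.argwhere(l==i)[:,::-1]
bs=brass(S,323,340,195,213);bt=brass(T,318,335,180,198)
print("hexmid",tri(S,[bs.mean(0)],T,[bt.mean(0)]))
yaw=np.arctan2(ex[1],ex[0])
for yw in (yaw,np.arctan2(-ey[0],ey[1])):
  e=np.array([np.cos(yw),np.sin(yw)]);n=np.array([-e[1],e[0]])
  O=cen[:2]-92*e
  print("O",O,yw)
  for c,b in((T,bt),(S,bs)):
    q=plane(c,b,87)[:,:2]-O; print("x",(q@e).min(),(q@e).max(),"y",(q@n).min(),(q@n).max(),"mean",(q@e).mean(),(q@n).mean())
  print("plate x,y",(P[:,:2]-O)@e,(P[:,:2]-O)@n)
```

```text
box [[548.3  49.6  83.4   6.1]
 [606.1  73.1  83.9   3.8]
 [641.  -15.7  83.6   3.1]
 [583.1 -39.8  84.2   2.3]]
plate [[490.4  25.1 112.5   3.1]
 [522.3 -62.3 108.4   3.9]]
base [[ 381.1  -16.3    8. ]
 [ 415.3 -105.     8. ]] [[ 419.7 -105.3    8. ]
 [ 648.8  -14.3    8. ]]
yaw box x,y 0.39040795393863775 0.3725741823157175 len 62.59161749883154 95.69696297824137
centre [594.61889247  16.80938435  83.76192426]
[333 202   2   5   7] [333.57142857 204.14285714]
[324 185   7   6  33] [326.63636364 187.36363636]
hexmid [[535.80726246  -4.24980114  80.61939324   9.20649494]]
O [509.54153519 -18.20266039] 0.39040795393863775
x 16.231389870642484 33.49993559489165 y -8.139278014453577 11.33396845298629 mean 24.550539667979077 1.6104060683311356
x 31.262839288698714 37.845515186475986 y -6.798995342317125 7.929372831383318 mean 34.90425268565052 0.4372416166974599
plate x,y [-1.23407596 -5.01059202] [ 47.36599255 -45.63153794]
O [508.93070026 -16.67992313] 0.3725741823157175
x 16.180310049435313 33.44171053696991 y -9.262053157653536 10.095028651005508 mean 24.532547220179918 0.407335474186257
x 31.131094431056866 37.9625695990141 y -7.816953425308245 6.844996684338522 mean 34.905534654299124 -0.5810064577791255
plate x,y [-2.06391963 -4.18142635] [ 45.69583345 -47.35425477]
```

```bash
python3 -m jog '[{"grip":6,"dx":-1.5,"dy":0,"dz":-2.4,"spin":-3},{"grip":6,"dx":-4,"dy":0,"dz":-6,"spin":-6},{"grip":6,"dx":-7,"dy":0,"dz":-10.5,"spin":-12},{"grip":6,"dx":-10,"dy":0,"dz":-15,"spin":-18},{"grip":6,"dx":-13,"dy":0,"dz":-19.5,"spin":-24},{"grip":6,"dx":-16,"dy":0,"dz":-24,"spin":-29},{"grip":6,"dx":-19,"dy":0,"dz":-28.5,"spin":-34},{"grip":6,"dx":-22,"dy":0,"dz":-33,"spin":-38},{"grip":6,"dx":-25,"dy":0,"dz":-37.5,"spin":-42},{"grip":6,"dx":-28,"dy":0,"dz":-42,"spin":-45},{"grip":6,"dx":-30,"dy":0,"dz":-45,"spin":-47},{"grip":6,"dx":-31.5,"dy":0,"dz":-47.3,"spin":-48},{"grip":6,"dx":-31.94,"dy":0,"dz":-47.95,"spin":-48.4},{"grip":6,"dx":-31.94,"dy":0,"dz":-47.95,"spin":-48.4},{"grip":6,"dx":-31.94,"dy":0,"dz":-47.95,"spin":-48.4},{"grip":6,"dx":-31.94,"dy":0,"dz":-47.95,"spin":-48.4}]'
python3 - <<'E'
from h import *
s=monitor.read_state();print(s["joints"].round(3),s["eef_pos"],s["eef_rot"])
t=[]
for n in("scene","top"):
    c=viewer.camera(n);h=c["color"][:,:,::-1]
    a=h[150:250,270:370] if n=="scene" else h[140:240,275:375]
    t.append(cv2.resize(a,None,fx=4,fy=4,interpolation=cv2.INTER_CUBIC))
cv2.imwrite("pics/m2.png",cv2.convertScaleAbs(np.hstack(t),alpha=1.3))
E
```

```text
clock: 2.1
eef_pos: [531.8, -7.5, 213.6]
eef_rot: [-1.571, 0.0, 1.953]
wrist_force: [-0.0, -0.1, 0.1]
finger_gap: 60.1
[-0.083  0.259  1.573  0.     1.31  -2.036] [531.78201961  -7.54919333 213.60133928] [-1.57099836e+00  5.88597834e-05  1.95255844e+00]
```

View pics/m2.png

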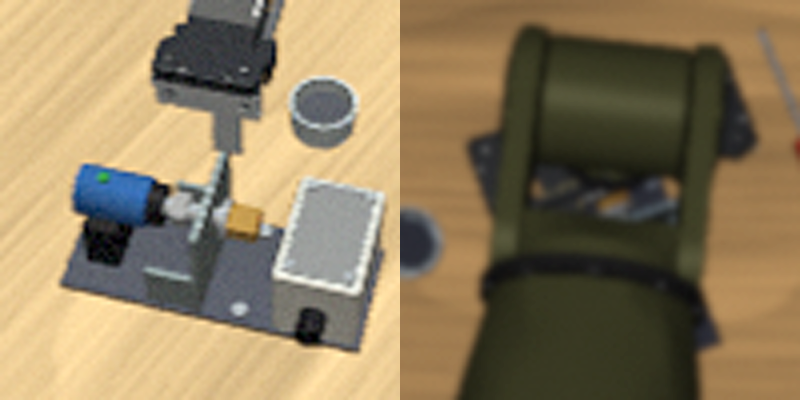

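The scene half shows the gripper above the gap, with the near finger at about (228,130) and the brass head below it at (245,222). I'll lower until the tips are level with the box top, then check.

```bash
python3 -m jog '[{"dy":2},{"dy":5},{"dy":8},{"dy":10},{"dy":11},{"dy":11.3},{"dy":11.3}]'
python3 - <<'E'
from h import *
c=viewer.camera("scene");h=c["color"][:,:,::-1]
a=h[150:240,290:370]
cv2.imwrite("pics/m3.png",cv2.convertScaleAbs(cv2.resize(a,None,fx=6,fy=6,interpolation=cv2.INTER_CUBIC),alpha=1.3))
p=monitor.read_state()["eef_pos"];g=30.
# predicted near fingertip centre (inner pad face) in crop pixels
n=np.array([-np.sin(.38),np.cos(.38),0]);tip=p+[0,0,-8]
print(p,((proj(c,[tip-n*30,tip-n*42,tip+n*30])-[290,150]+.5)*6-.5).round(0))
E
```

```text
[531.9242973   -7.90282019 213.55974228] [[226. 225.]
 [219. 245.]
 [258. 130.]]validation failed for argument at $[0]...
```

View pics/m3.png

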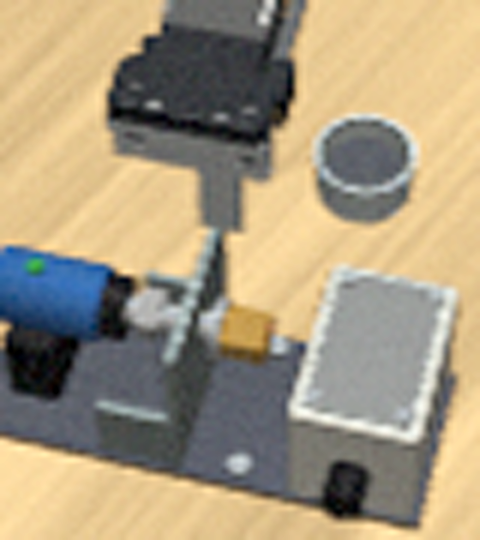

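The move was refused because rows need every key. The picture shows the near fingertip at about (222,228) against a predicted (222,235), so the calibration agrees. I'll descend with full rows.

```bash
python3 -m jog '[{"grip":6,"dx":0,"dy":2,"dz":0,"spin":0},{"grip":6,"dx":0,"dy":5,"dz":0,"spin":0},{"grip":6,"dx":0,"dy":8,"dz":0,"spin":0},{"grip":6,"dx":0,"dy":10,"dz":0,"spin":0},{"grip":6,"dx":0,"dy":11,"dz":0,"spin":0},{"grip":6,"dx":0,"dy":11.3,"dz":0,"spin":0},{"grip":6,"dx":0,"dy":11.3,"dz":0,"spin":0}]'
python3 - <<'E'
from h import *
c=viewer.camera("scene");h=c["color"][:,:,::-1]
a=h[150:240,290:370]
cv2.imwrite("pics/m4.png",cv2.convertScaleAbs(cv2.resize(a,None,fx=6,fy=6,interpolation=cv2.INTER_CUBIC),alpha=1.3))
E
```

```text
clock: 3.12
eef_pos: [532.3, -8.3, 101.0]
eef_rot: [-1.572, 0.0, 1.952]
wrist_force: [0.2, -0.1, 0.5]
finger_gap: 59.7
```

View pics/m4.png

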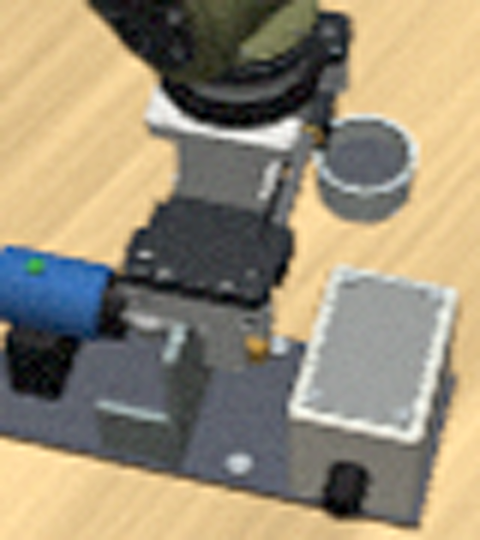

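The near finger at (228,355) is in the gap, clear of both plate and box, with brass just to its right at (257,347). I'll lower to grasp height.

```bash
python3 -m jog '[{"grip":6,"dx":0,"dy":1,"dz":0,"spin":0},{"grip":6,"dx":0,"dy":2.2,"dz":0,"spin":0},{"grip":6,"dx":0,"dy":3.2,"dz":0,"spin":0},{"grip":6,"dx":0,"dy":3.7,"dz":0,"spin":0},{"grip":6,"dx":0,"dy":3.7,"dz":0,"spin":0},{"grip":6,"dx":0,"dy":3.7,"dz":0,"spin":0}]' && python3 -m jog '[{"grip":2.9,"dx":0,"dy":0,"dz":0,"spin":0},{"grip":2.0,"dx":0,"dy":0,"dz":0,"spin":0},{"grip":2.0,"dx":0,"dy":0,"dz":0,"spin":0},{"grip":2.0,"dx":0,"dy":0,"dz":0,"spin":0},{"grip":2.0,"dx":0,"dy":0,"dz":0,"spin":0},{"grip":2.0,"dx":0,"dy":0,"dz":0,"spin":0},{"grip":2.0,"dx":0,"dy":0,"dz":0,"spin":0},{"grip":2.0,"dx":0,"dy":0,"dz":0,"spin":0}]' 40
```

```text
clock: 3.92
eef_pos: [532.2, -8.3, 63.7]
eef_rot: [-1.571, 0.0, 1.952]
wrist_force: [-0.6, 0.5, 0.7]
finger_gap: 59.5
clock: 4.92
eef_pos: [532.1, -8.4, 63.5]
eef_rot: [-1.571, 0.0, 1.952]
wrist_force: [1.9, -4.6, 0.3]
finger_gap: 24.4
```

```bash
python3 -m jog '[{"grip":2.0,"dx":-0.05,"dy":0,"dz":0,"spin":0},{"grip":2.0,"dx":-0.05,"dy":0,"dz":0,"spin":0},{"grip":2.0,"dx":-0.05,"dy":0,"dz":0,"spin":0},{"grip":2.0,"dx":-0.05,"dy":0,"dz":0,"spin":0},{"grip":2.0,"dx":-0.05,"dy":0,"dz":0,"spin":0},{"grip":2.0,"dx":-0.05,"dy":0,"dz":0,"spin":0},{"grip":2.0,"dx":-0.05,"dy":0,"dz":0,"spin":0},{"grip":2.0,"dx":-0.05,"dy":0,"dz":0,"spin":0},{"grip":2.0,"dx":-0.05,"dy":0,"dz":0,"spin":0},{"grip":2.0,"dx":-0.05,"dy":0,"dz":0,"spin":0},{"grip":2.0,"dx":-0.05,"dy":0,"dz":0,"spin":0},{"grip":2.0,"dx":-0.05,"dy":0,"dz":0,"spin":0}]' 40
python3 -m jog '[{"grip":2.0,"dx":0,"dy":0,"dz":0.05,"spin":0},{"grip":2.0,"dx":0,"dy":0,"dz":0.1,"spin":0},{"grip":2.0,"dx":0,"dy":0,"dz":0.15,"spin":0},{"grip":2.0,"dx":0,"dy":0,"dz":0.2,"spin":0},{"grip":2.0,"dx":0,"dy":0,"dz":0.25,"spin":0},{"grip":2.0,"dx":0,"dy":0,"dz":0.3,"spin":0},{"grip":2.0,"dx":0,"dy":0,"dz":0.3,"spin":0},{"grip":2.0,"dx":0,"dy":0,"dz":0.3,"spin":0}]'
```

```text
clock: 6.42
eef_pos: [532.2, -8.6, 63.4]
eef_rot: [-1.571, -0.0, 1.952]
wrist_force: [0.2, 4.8, 1.9]
finger_gap: 24.2
clock: 7.42
eef_pos: [529.3, -9.7, 63.4]
eef_rot: [-1.571, -0.0, 1.952]
wrist_force: [-0.2, 4.3, 1.8]
finger_gap: 24.0
```

```bash
python3 -m jog '[{"grip":2.0,"dx":0.02,"dy":0,"dz":0.05,"spin":0},{"grip":2.0,"dx":0.02,"dy":0,"dz":0.1,"spin":0},{"grip":2.0,"dx":0.02,"dy":0,"dz":0.15,"spin":0},{"grip":2.0,"dx":0.02,"dy":0,"dz":0.2,"spin":0},{"grip":2.0,"dx":0.02,"dy":0,"dz":0.25,"spin":0},{"grip":2.0,"dx":0.02,"dy":0,"dz":0.3,"spin":0},{"grip":2.0,"dx":0.02,"dy":0,"dz":0.3,"spin":0},{"grip":2.0,"dx":0.02,"dy":0,"dz":0.3,"spin":0}]'
for i in 1; do python3 -m jog '[{"grip":2.0,"dx":0,"dy":0,"dz":0.05,"spin":0},{"grip":2.0,"dx":0,"dy":0,"dz":0.1,"spin":0},{"grip":2.0,"dx":0,"dy":0,"dz":0.1,"spin":0}]'; done
```

```text
clock: 8.43
eef_pos: [526.5, -10.8, 63.4]
eef_rot: [-1.571, 0.0, 1.952]
wrist_force: [0.1, 3.7, 2.4]
finger_gap: 24.1
clock: 8.8
eef_pos: [525.6, -11.2, 63.5]
eef_rot: [-1.571, 0.0, 1.952]
wrist_force: [0.5, 2.5, 2.0]
finger_gap: 24.1
```

Seven mm in and still sliding at about 2 N. I'll continue in 1 mm steps until the force rises.

```bash
python3 -m jog '[{"grip":2.0,"dx":0,"dy":0,"dz":0.05,"spin":0},{"grip":2.0,"dx":0,"dy":0,"dz":0.1,"spin":0},{"grip":2.0,"dx":0,"dy":0,"dz":0.1,"spin":0}]'
python3 -m jog '[{"grip":2.0,"dx":0,"dy":0,"dz":0.05,"spin":0},{"grip":2.0,"dx":0,"dy":0,"dz":0.1,"spin":0},{"grip":2.0,"dx":0,"dy":0,"dz":0.1,"spin":0}]'
```

```text
clock: 9.18
eef_pos: [525.5, -11.2, 63.5]
eef_rot: [-1.573, 0.0, 1.952]
wrist_force: [7.1, 6.2, -1.9]
finger_gap: 24.1
clock: 9.55
eef_pos: [525.4, -11.3, 63.7]
eef_rot: [-1.575, 0.001, 1.952]
wrist_force: [14.7, 9.2, -6.6]
finger_gap: 24.2
```

The axial force rose from about 2 to 9 to 17 N while the tool stood still. That puts the stop at about 7.2 mm, matching the roughly 7.5 mm standoff seen. I'll let it settle and check.

```bash
python3 -m jog '[{"grip":2.0,"dx":0,"dy":0,"dz":0,"spin":0},{"grip":2.0,"dx":0,"dy":0,"dz":0,"spin":0},{"grip":2.0,"dx":0,"dy":0,"dz":0,"spin":0},{"grip":2.0,"dx":0,"dy":0,"dz":0,"spin":0},{"grip":2.0,"dx":0,"dy":0,"dz":0,"spin":0},{"grip":2.0,"dx":0,"dy":0,"dz":0,"spin":0},{"grip":2.0,"dx":0,"dy":0,"dz":0,"spin":0},{"grip":2.0,"dx":0,"dy":0,"dz":0,"spin":0},{"grip":2.0,"dx":0,"dy":0,"dz":0,"spin":0},{"grip":2.0,"dx":0,"dy":0,"dz":0,"spin":0},{"grip":2.0,"dx":0,"dy":0,"dz":0,"spin":0},{"grip":2.0,"dx":0,"dy":0,"dz":0,"spin":0},{"grip":2.0,"dx":0,"dy":0,"dz":0,"spin":0},{"grip":2.0,"dx":0,"dy":0,"dz":0,"spin":0},{"grip":2.0,"dx":0,"dy":0,"dz":0,"spin":0},{"grip":2.0,"dx":0,"dy":0,"dz":0,"spin":0}]'
python3 - <<'E'
from h import *
c=viewer.camera("scene");h=c["color"][:,:,::-1]
z=cv2.resize(h[150:240,290:370],None,fx=4.444,fy=4.444,interpolation=cv2.INTER_CUBIC)
cv2.imwrite("pics/m5.png",np.hstack([cv2.convertScaleAbs(z[:400],alpha=1.3),h[:400,100:500]]))
E
```

```text
clock: 11.55
eef_pos: [525.4, -11.3, 63.6]
eef_rot: [-1.575, 0.001, 1.952]
wrist_force: [14.2, 9.2, -7.5]
finger_gap: 24.6
```

View pics/m5.png

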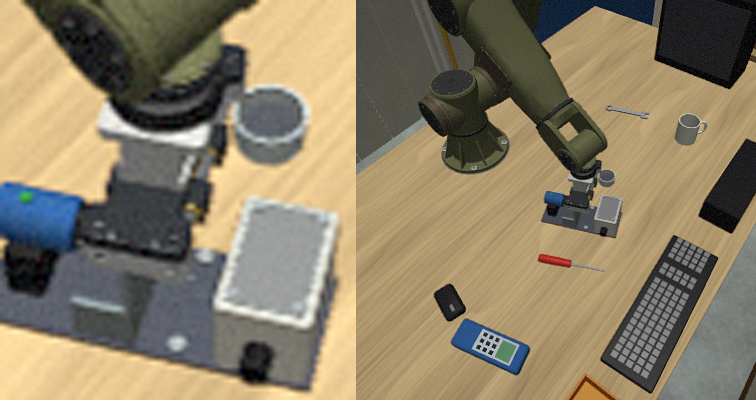

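The picture shows the gripper low in the gap, and the tin, spanner, mug, screwdriver, mouse and tester look undisturbed. But the opening crept from 24.1 to 24.6 mm, so the head may be turning. I'll firm the grip and watch the gap.

```bash
for i in 1 2 3; do python3 -m jog '[{"grip":1.5,"dx":0,"dy":0,"dz":0,"spin":0},{"grip":1.5,"dx":0,"dy":0,"dz":0,"spin":0},{"grip":1.5,"dx":0,"dy":0,"dz":0,"spin":0},{"grip":1.5,"dx":0,"dy":0,"dz":0,"spin":0},{"grip":1.5,"dx":0,"dy":0,"dz":0,"spin":0},{"grip":1.5,"dx":0,"dy":0,"dz":0,"spin":0},{"grip":1.5,"dx":0,"dy":0,"dz":0,"spin":0},{"grip":1.5,"dx":0,"dy":0,"dz":0,"spin":0}]' 60|egrep 'clock|gap|force'; python3 -c "
from h import *
print([round(float(monitor.read_state()['finger_gap']),3) for _ in range(3)])"; done
```

```text
clock: 12.6
wrist_force: [14.3, 8.6, -6.6]
finger_gap: 23.9
[23.907, 23.907, 23.907]
clock: 13.6
wrist_force: [14.7, 9.1, -6.4]
finger_gap: 23.7
[23.689, 23.689, 23.689]
clock: 14.6
wrist_force: [13.4, 10.4, -7.6]
finger_gap: 24.1
[24.11, 24.11, 24.11]
```

Run:
```python
from h import *
g=[]
for i in range(60):
    viewer.camera("scene");s=monitor.read_state();g.append([s["clock"],s["finger_gap"],*s["wrist_force"],*s["moment"],*s["eef_pos"]])
g=np.array(g)
for k in range(0,60,15):print(g[k:k+15].mean(0).round(3))
print(g.std(0).round(3),"gap slope mm/s",np.polyfit(g[:,0],g[:,1],1)[0])
```

```text
[ 1.50000e+01  2.38740e+01  1.37390e+01  9.63600e+00 -7.08300e+00
  1.80200e+00 -2.46900e+00 -8.60000e-02  5.25382e+02 -1.12680e+01
  6.36540e+01]
[ 1.57500e+01  2.37860e+01  1.39030e+01  9.62800e+00 -6.73800e+00
  1.80100e+00 -2.46400e+00 -7.80000e-02  5.25383e+02 -1.12750e+01
  6.36540e+01]
[ 1.65000e+01  2.37770e+01  1.37880e+01  9.49700e+00 -6.91300e+00
  1.82300e+00 -2.47700e+00 -7.10000e-02  5.25377e+02 -1.12670e+01
  6.36510e+01]
[ 1.72500e+01  2.37810e+01  1.37640e+01  9.43800e+00 -6.55400e+00
  1.81500e+00 -2.46700e+00 -8.10000e-02  5.25387e+02 -1.12740e+01
  6.36510e+01]
[0.866 0.172 0.43  0.524 0.468 0.029 0.031 0.029 0.012 0.011 0.013] gap slope mm/s -0.028699666953370354
```

Over 3 s the gap held steady at about 23.8 mm (noise 0.17 mm) and the push held at about 16 N. The head is square in the grip, seated and not turning.

```bash
python3 -c "
from cell import ticket
print(ticket.sign_off())"
```

```text
the job is handed in; nothing more can be done
None
```

The bolt head is gripped, seated against the bracket plate and no longer turning, and the job is handed in at about 18 s of the 35 s limit. Sign-off gave no verdict, so this rests on my own checks.

- **Grip:** I lowered the open fingers into the gap and gripped the brass head across its flats at 40 N, while it stood about 7.5 mm off the plate. The opening settled at 24.2 mm, which matches the 24 mm across flats.
- **Seating:** I drew it about 7.2 mm towards the plate. It slid with about 2 N of force, then the axial force rose to 9 and then 17 N with the tool standing still, so the flange is against its stop. The push was holding at about 16 N.
- **Turning:** One opening reading crept up to 24.6 mm, which could have meant the head was still turning. I raised the grip to 60 N and took 60 readings over 3 s. The opening stayed at about 23.8 mm and the tool did not move, so I put the earlier reading down to sensor noise of about 0.17 mm. I inferred this from the opening; I could not see the head turn or stop directly.
- **Bystanders:** In the last viewed picture, the tin, screwdriver, spanner, mouse, tester and mug all looked to be in their starting places. I checked this by eye and did not measure it.

Two things did not go to plan. One move was refused because its rows lacked some keys, and nothing moved. The junction box top measured 84 mm high against the stated 88 mm, so I took the working heights from the text.

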